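# Close and stack the tile boxes in the tote

## Robot

A 6-joint arm with a two-finger parallel gripper is mounted at the origin on the work surface. World frame = base frame: x ahead of the robot, y to its left, z up, the work surface at z = 0. Lengths are in m, angles in rad, forces in N, time in s.
With the tool pointing down it reaches from about 0.35 to 0.8 m from the base axis. Payload 7.3 kg.
Tool frame: the origin (TCP) lies at the very end of the fingers, on their centre line; the grasp point (between the pads) lies 19 mm behind it; y points along the fingers, x is the direction in which the jaws open and shut, and the axes are right-handed (so a half turn about y gives the same grasp; the last joint's range is limited). The gripper opens to 85 mm and grips with 20 to 120 N. Pads are 22 mm wide; open, the fingers measure 114 mm over their backs; the gripper's body (76 mm by 85 mm) begins 54 mm behind the grasp point. The pads swing forward as they close: fully open they stand 13 mm farther back than shut.
Start: joints at [-1.426, 0.342, 1.524, -0, 1.275, -0.146], TCP at [0.151, -0.503, 0.21] pointing down, gripper open.
Joint ranges: [-2.53, 2.53], [-0.77, 2.02], [0.04, 2.7], [-1, 4.14], [0.28, 2.66], [-3.11, 3.11]. Speed limits (rad/s): [2.57, 2.57, 3.14, 3.14, 3.14, 3.14].

## Interface

Orientations are given as a unit quaternion [x, y, z, w].
In Python, from bench import env gives the robot as it stands. Calls block until the motion is done:
- env.move_to(position, orientation): joint-space move of the TCP to a pose.
- env.move_straight(position, max_speed=0.15, orientation=None, f_stop=None): straight line of the TCP; orientation=None keeps the orientation; max_speed is the mean speed in m/s. With f_stop (N) it stops when the force on the tool has changed by that much, and returns True; else False.
- env.move_j(angles): joint-space move.
- env.gripper_to(opening): finger opening in m; the grip force is fixed at half the most; returns when the fingers have stopped.
- env.hold(seconds).
- env.inverse_kinematics(position, orientation): joint angles nearest the present ones, or None.
- env.state(): the state.
- env.snapshot(name): name is "scene" or "top" or "wrist"; returns the picture (480x640x3 uint8, red, green, blue); there is no depth.
- env.camera_params(name): a dict with "mtx" (3x3 intrinsics, pixels), "R" (3x3) and "t" (3): a world point X has camera coordinates R X + t. Camera axes: x right, y down, z forward; pixel columns grow to the right and rows downward; lengths in m; the calibration is good to about 2 mm. A picture is of the moment at which its call begins: read the wrist's pose just before it. camera_params takes no time and is no camera call; for the wrist camera it gives the pose at the moment of the call.
A pose or a line that the arm cannot do raises env.MotionError and nothing moves.
- env.close_job(): hands the job in, once; it reports no verdict.
The state is a dict: "time": time; "joints": joint angles; "dq": joint speeds; "effort": joint torques, N m; "position": TCP position; "ee_rot": TCP orientation; "contact_force": force on the tool from outside, world axes, zero at the start; "torque": the same for the moment, N m; "gripper_width": finger opening in m.
Only numpy, scipy, OpenCV 4.12 (cv2) and the standard library are available. Lean on these libraries where they do the work, as an engineer would, in place of code of your own. Each camera call takes 0.05 s, during which the arm holds its last target.

## Task

Pack up the mosaic tiles: put the loose lid on the open deep box where it stands in the grey tote, then stack the medium box on that lid and the shallow box on top of the medium one, each pressed home so that its base recesses lock over the lugs of the lid below. All the label ends must face the same way as the deep box's label. Keep the boxes level, set them down rather than drop them, and leave the deep box and everything else where they are.

Things in the scene. Friction and masses are not known exactly. Their poses are not given: they have to be found in the camera images.
- tote: Fixed grey open tote on the table, 200 (x) by 300 (y) by 75 mm high outside, walls and floor 4 mm, a rim 8 mm wider all round at the top. Origin: centre of its underside. The open deep_box and the closed full_box stand in it side by side (either may be left), about 65 mm either side of its centre along its y, lengths along its x.
- deep_box: White open box of tiles on edge (below the rim), 120 (x) by 52 (y) mm, rim 60 mm above its underside, walls 3 mm, about 0.9 kg, loose on the tote's floor. Origin: centre of its underside. A card holder 4 mm thick, 38 mm wide sits on its +x end: the label end. When fitted, the lid's underside lies 50 mm above this origin.
- deep_box_label (a point): Middle of the outer face of the deep box's label, at x = 64, z = 28 mm in its frame.
- deep_lid: The deep box's loose grey lid, right way up: 130 (x) by 62 (y) by 14 mm high, 70 g. Origin: centre of its underside (lower edge of the skirt). Top plate 4 mm thick (z 10 to 14 mm), skirt 3 mm thick, 10 mm deep; inside the skirt 124 by 56 mm, so it goes over the 120 by 52 mm deep box with 2 mm play each side. Label end at +x, with a lift tab.
- deep_lid_tab (a point): Middle of the lid's lift tab (30 mm wide, reaching x = 73 mm), at x = 68.5, z = 12 mm in the lid's frame. On the lid's top face stand tapered lugs 6 mm high: one wide (18 x 24 mm) at x = +42, y = 0 mm, the label end, and two narrow (18 x 10 mm) at x = -42, y = +15 and -15 mm.
- medium_box: Closed white box, grey lid (fast), 52 mm high to the lid's top face, about 0.4 kg. Body 120 (x) by 52 (y) mm; lid 130 by 62 mm over the uppermost 14 mm, with lugs and tab as on deep_lid, label end (card holder, tab, wide lug) at +x. Origin: centre of its underside. Locked on deep_lid, its underside lies on the lid's top face, 14 mm above deep_lid's origin.
- medium_box_tab (a point): Middle of the medium box's lift tab, label end, at x = 68.5, z = 50 mm in its frame. In the base of the medium and shallow boxes are three recesses, 8 mm deep, in the lugs' pattern but 2 mm wider on every side: a box drops over the lugs below only with both label ends the same way; not engaged it stands up to 6 mm too high.
- shallow_box: As medium_box (same lid, lugs, tab, card holder at +x, base recesses) but 38 mm high to the lid's top face, about 0.28 kg. Origin: centre of its underside. Locked on the medium box, its underside lies 52 mm above medium_box's origin.
- shallow_box_tab (a point): Middle of the shallow box's lift tab at the label end, at x = 68.5, z = 36 mm in its frame.
- full_box: Bystander: a closed deep box, 64 mm high to its lid's top face, lid 130 by 62 mm, lugs 6 mm, standing loose in the tote beside the open deep_box. Origin: centre of its underside.
- glue_bottle: Bystander: upright white glue bottle, 48 mm in diameter, 158 mm high with its pointed nozzle, standing loose on the table. Origin: centre of its underside.
- nippers: Bystander: tile nippers lying flat, 180 mm long (x from -102 to 75 mm), 62 mm wide, 18 mm high. Origin: between the handles at table height.
- tile_tub: Bystander: open plywood tub of tile bits, 110 (x) by 80 (y) by 45 mm high. Origin: centre of its underside.
There are look-alikes about, which are no part of the job. Leave any pink or yellow look-alike of the medium_box alone.

How it is judged:
At the end, for the whole second after the job is handed in: Underside heights: lid 48 to 52.5 mm above the deep box's, medium box 12 to 16.5 mm above the lid's, shallow box 50 to 54.5 mm above the medium's; each within 6 mm of centre on the one below, label ends the same way; deep box upright within 0.05 rad and 30 mm of its start; all at rest (z of deep_lid in the frame of deep_box between 0.048 and 0.0525 m and horizontal distance between deep_lid and deep_box below 0.006 m and x of deep_lid_tab in the frame of deep_box above 0.05 m and z of medium_box in the frame of deep_lid between 0.012 and 0.0165 m and horizontal distance between medium_box and deep_lid below 0.006 m and x of medium_box_tab in the frame of deep_lid above 0.05 m and z of shallow_box in the frame of medium_box between 0.05 and 0.0545 m and horizontal distance between shallow_box and medium_box below 0.006 m and x of shallow_box_tab in the frame of medium_box above 0.05 m and angle between each of deep_box, shallow_box's own z axis and vertical below 0.05 rad and distance of deep_box from where it was at the start of the episode below 0.03 m and linear speed of each of deep_lid, medium_box, shallow_box below 0.02 m/s); the robot touches nothing.
It fails at once if the medium or shallow box is tipped more than 0.5 rad from level (angle between any of medium_box, shallow_box's own z axis and vertical above 0.5 rad).
It fails at once if the lid or a box is dropped (falls freely at over 0.45 m/s, about 10 mm) ((contact force between the fingers and medium_box below 0.05 N and linear speed of medium_box above 0.45 m/s) or (contact force between the fingers and shallow_box below 0.05 N and linear speed of shallow_box above 0.45 m/s) or (contact force between the fingers and deep_lid below 0.05 N and linear speed of deep_lid above 0.45 m/s)).
It fails at once if a bystander (full box, glue bottle, nippers, tile tub) is shifted more than 30 mm or the bottle or full box tipped (distance of any of full_box, glue_bottle, nippers, tile_tub from where it was at the start of the episode above 0.03 m or angle between glue_bottle's own z axis and vertical above 0.4 rad or angle between full_box's own z axis and vertical above 0.3 rad).
It also fails if it takes over 69 s, if anything falls off the work surface, if the arm or the gripper's body presses on something with over 40 N, if the wrist force passes 120 N, or if a joint passes its speed limit or range.

## Working session

There is one attempt and no reset: what is moved stays moved. The work goes in short steps, each a Python script; the robot and the scene stay as the last script left them, time stands still between calls to the robot, and variables do not carry over. Pictures are saved under pics/ and viewed, and the job is handed in when it is done.

```bash
ls; mkdir -p pics
python3 - <<'E'
from bench import env
import cv2
for n in ["scene","top","wrist"]:
    p=env.camera_params(n); im=env.snapshot(n)
    cv2.imwrite(f"pics/{n}0.png",im[:,:,::-1])
    print(n,p)
s=env.state();print(s)
E
```

```text
pics
scene {'mtx': array([[575.83128938,   0.        , 311.08905372],
       [  0.        , 575.83128938, 246.62481577],
       [  0.        ,   0.        ,   1.        ]]), 'R': array([[ 0.27145891,  0.96242482,  0.00696557],
       [ 0.8199717 , -0.22747737, -0.52526227],
       [-0.50394094,  0.14829869, -0.85091188]]), 't': array([-0.1987965 , -0.40705808,  1.65805891])}
top {'mtx': array([[457.60163124,   0.        , 323.57041046],
       [  0.        , 457.60163124, 241.28471665],
       [  0.        ,   0.        ,   1.        ]]), 'R': array([[-0.02667938, -0.99943286, -0.02054675],
       [-0.99609593,  0.02830929, -0.08361509],
       [ 0.08414933,  0.01823574, -0.99628628]]), 't': array([0.08556123, 0.53327057, 1.1150735 ])}
wrist {'mtx': array([[409.34076053,   0.        , 313.10565853],
       [  0.        , 409.34076053, 240.89027638],
       [  0.        ,   0.        ,   1.        ]]), 'R': array([[ 0.28549916, -0.958378  , -0.00135949],
       [-0.90917262, -0.27128911,  0.31592304],
       [-0.3031425 , -0.08895975, -0.94878385]]), 't': array([-0.52416152, -0.03975731,  0.38035092])}
{'time': 0.15, 'joints': array([-1.42599783e+00,  3.42593519e-01,  1.52476730e+00,  1.98451284e-05,
        1.27538314e+00, -1.45999555e-01]), 'dq': array([ 0.00101144, -0.00333204, -0.00240489,  0.00063841, -0.00118822,
       -0.00048909]), 'effort': array([-2.37615850e-04, -4.33910215e+01, -2.46145731e+01, -1.20346067e-04,
        5.75299477e-03, -1.64499249e-05]), 'position': array([ 0.15050966, -0.50264528,  0.20928018]), 'ee_rot': array([-0.56687366,  0.42256493, -0.42199913,  0.56745914]), 'contact_force': array([0.06697154, 0.94085179, 0.36109735]), 'torque': array([ 0.01325243, -0.00019342, -0.01335193]), 'gripper_width': 0.08496968659138492}
```

View pics/scene0.png

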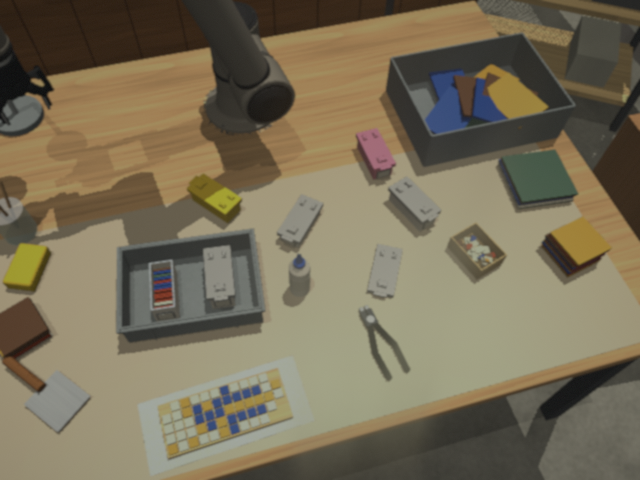

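View pics/top0.png

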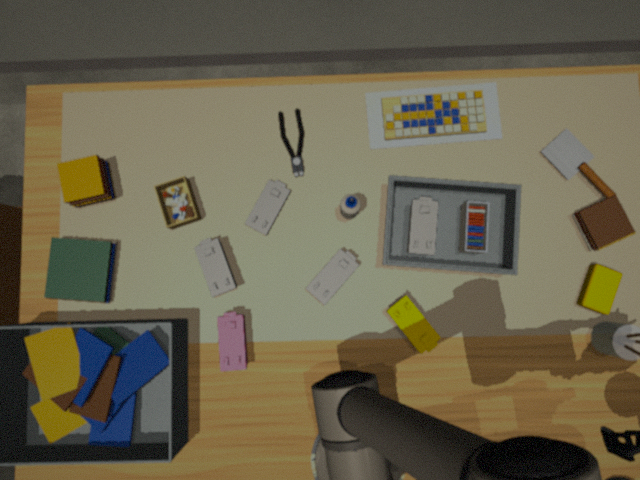

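View pics/wrist0.png

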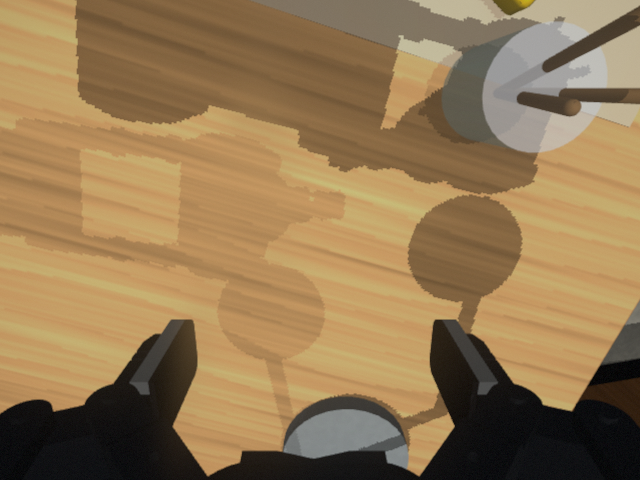

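Run:
```python
import cv2,numpy as np
t=cv2.imread("pics/top0.png");s=cv2.imread("pics/scene0.png")
cv2.imwrite("pics/z1.png",cv2.resize(t[160:380,180:380],None,fx=3,fy=2.7,interpolation=cv2.INTER_CUBIC)[:600])
a=cv2.resize(s[170:310,260:460],None,fx=4,fy=4,interpolation=cv2.INTER_CUBIC)
cv2.imwrite("pics/z2.png",a)
cv2.imwrite("pics/z3.png",np.hstack([cv2.resize(t[170:280,380:525],(400,300),interpolation=cv2.INTER_CUBIC),cv2.resize(s[220:350,110:270],(400,300),interpolation=cv2.INTER_CUBIC)]))
```

```text
(no output)
```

View pics/z1.png

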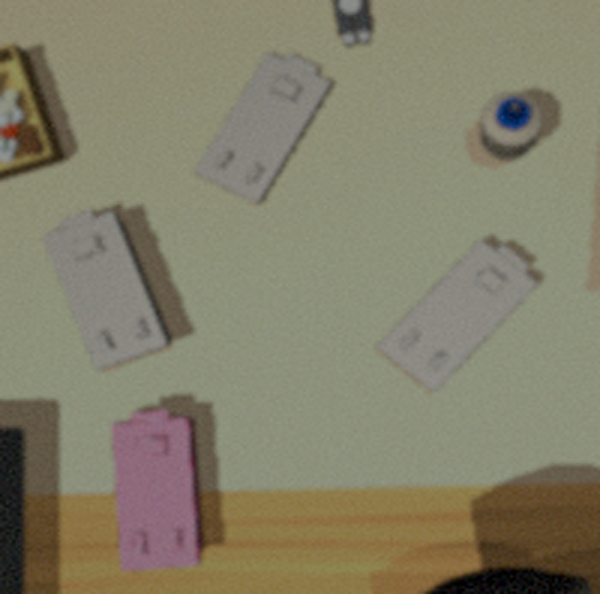

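View pics/z2.png

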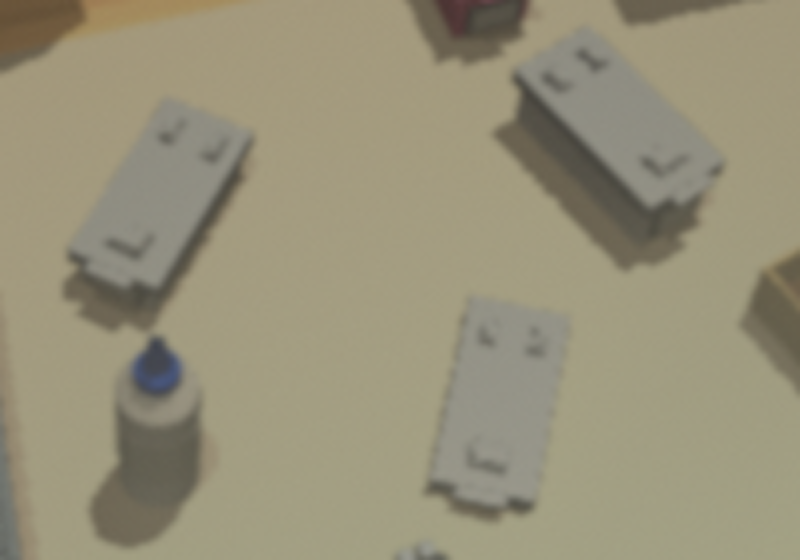

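View pics/z3.png

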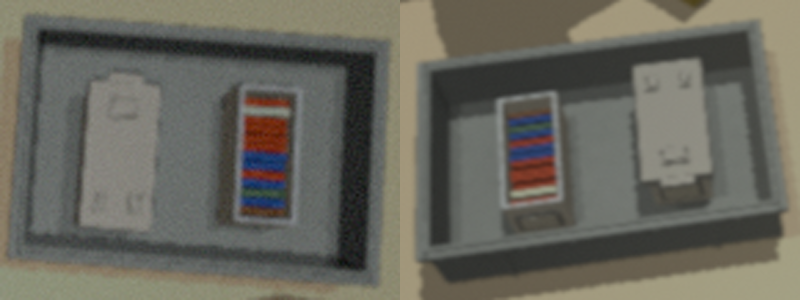

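```bash
cat > h.py <<'E'
import numpy as np, cv2, os
from scipy.spatial.transform import Rotation as Ro
from bench import env
def rot(phi):
    c,s=np.cos(phi),np.sin(phi)
    return np.array([[c,0,-s],[s,0,c],[0,-1,0]]).astype(float)
def quat(phi): return Ro.from_matrix(rot(phi)).as_quat()
def ray(p,px):
    px=np.atleast_2d(px).astype(float)
    d=np.c_[(px-p["mtx"][:2,2])/[p["mtx"][0,0],p["mtx"][1,1]],np.ones(len(px))]@p["R"]
    return -p["R"].T@p["t"],d
def onplane(p,px,z):
    o,d=ray(p,px); return o+d*((z-o[2])/d[:,2])[:,None]
def proj(p,X):
    c=np.atleast_2d(X)@p["R"].T+p["t"]; q=c@p["mtx"].T; return q[:,:2]/q[:,2:]
def snap(n,name):
    s=env.state();p=env.camera_params(n);im=env.snapshot(n)[:,:,::-1].copy()
    cv2.imwrite(f"pics/{name}.png",im); np.savez(f"pics/{name}.npz",pos=s["position"],rot=s["ee_rot"],**p)
    return im,p,s
def load(name):
    return cv2.imread(f"pics/{name}.png"),dict(np.load(f"pics/{name}.npz"))
E
python3 - <<'E'
from h import *
p=env.camera_params("wrist");s=env.state()
R=Ro.from_quat(s["ee_rot"]).as_matrix();print(R.round(3))
print("cam in tool",R.T@(-p["R"].T@p["t"]-s["position"]), (p["R"]@R).round(3))
t=env.camera_params("top");c=env.camera_params("scene")
for n,a,z in [("lid",(268,206),.014),("med",(216,266),.052),("shal",(333,276),.038),("deep",(477,226),.064),("full",(423,225),.068),("bottle",(350,203),.1)]:
    print(n,onplane(t,a,z).round(3),env.inverse_kinematics(list(onplane(t,a,.25)[0]),quat(np.pi/2)) )
print(-t["R"].T@t["t"],-c["R"].T@c["t"])
E
```

```text
[[ 0.287 -0.     0.958]
 [-0.958  0.001  0.287]
 [-0.001 -1.     0.   ]]
cam in tool [-7.79155883e-05 -1.63513972e-01  8.17261640e-02] [[ 1.    -0.    -0.001]
 [-0.001 -0.316 -0.949]
 [-0.     0.949 -0.316]]
lid [[0.63  0.209 0.014]] [ 1.65934131e-01  4.90661826e-01  1.18070996e+00 -4.44089210e-16
  1.47022086e+00 -1.40486220e+00]
med [[0.48  0.333 0.052]] [ 3.98611008e-01  3.62489843e-01  1.38145929e+00 -4.44089210e-16
  1.39764352e+00 -1.17218532e+00]
shal [[0.449 0.05  0.038]] [-5.95507058e-02  1.70696326e-01  1.64386071e+00 -4.44089210e-16
  1.32703561e+00 -1.63034703e+00]
deep [[ 0.558 -0.297  0.064]] [-5.46937818e-01  4.35249325e-01  1.26983610e+00 -4.44089210e-16
  1.43650723e+00 -2.11773414e+00]
full [[ 0.564 -0.168  0.068]] [-3.75062965e-01  3.78060748e-01  1.35810263e+00 -4.44089210e-16
  1.40542927e+00 -1.94585929e+00]
bottle [[0.617 0.005 0.1  ]] [-1.09625111e-01  4.41901366e-01  1.25932094e+00 -4.44089210e-16
  1.44037035e+00 -1.68042144e+00]
[0.43963868 0.050082   1.1572799 ] [ 1.22330495 -0.14715779  1.19843451]
```

```bash
python3 - <<'E'
from h import *
ph=-np.pi/2
env.move_to([.555,-.265,.16],quat(ph)); print(env.state()["time"])
snap("wrist","d1")
env.move_straight([.555,-.325,.16],max_speed=.2); 
im,p,s=snap("wrist","d2"); print(s["time"],s["position"])
E
python3 -c "
import cv2,numpy as np
cv2.imwrite('pics/d12.png',np.hstack([cv2.resize(cv2.imread(f'pics/d{i}.png'),(400,300)) for i in (1,2)]))"
```

```text
1.875
2.375 [ 0.55433684 -0.32608259  0.15969745]
```

View pics/d1.png

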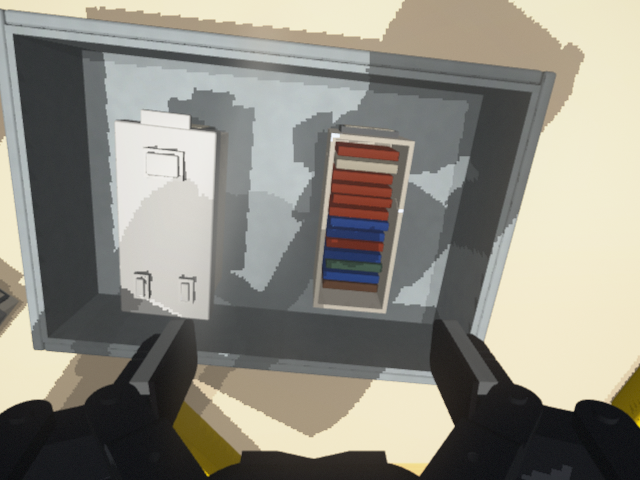

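View pics/d2.png

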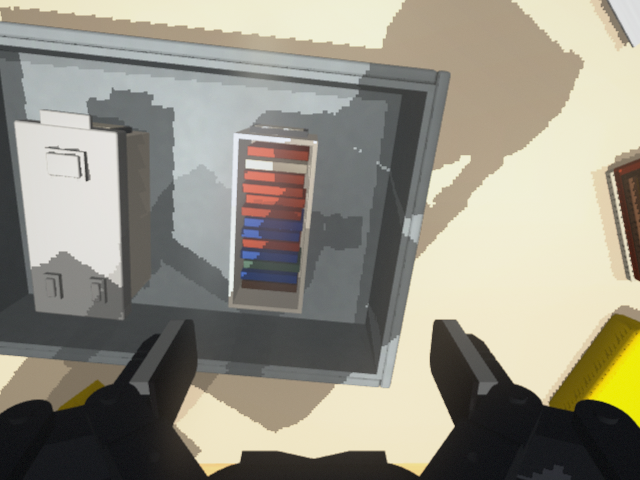

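Run:
```python
from h import *
a=load("d1")[0][115:325,300:425]; b=load("d2")[0][115:325,218:343]
f=lambda x:cv2.resize(x,(375,600),interpolation=cv2.INTER_CUBIC)
cv2.imwrite("pics/dz.png",np.hstack([f(a),f(b)]))
```

```text
(no output)
```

View pics/dz.png

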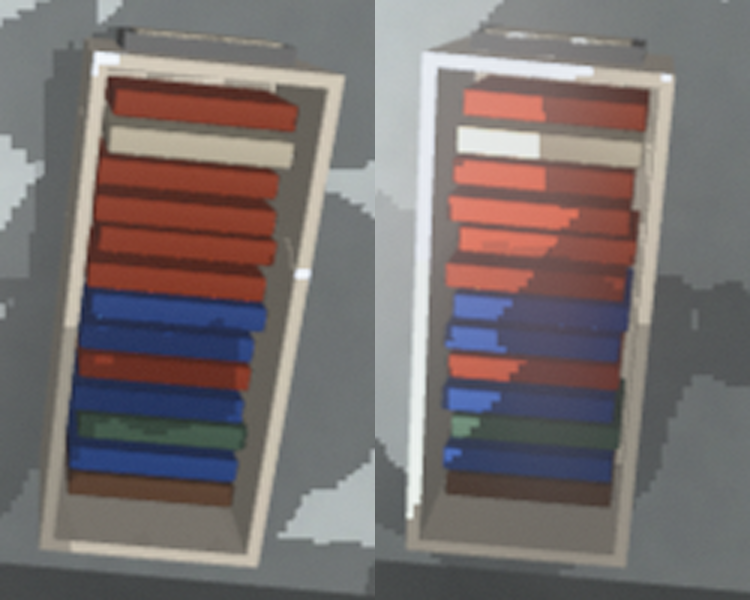

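```bash
cat >> h.py <<'E'
def refine(im,C,w=4,lo=.08,hi=.92,sub=None,pol=None):
    """refine quad corners C (4x2, in order) by fitting lines to the strongest gradients near each edge"""
    C=np.array(C,float); g=cv2.GaussianBlur(im,(0,0),.8).astype(np.float32); ctr=C.mean(0); L=[]; res=[]
    for i in range(4):
        a,b=C[i],C[(i+1)%4]; d=(b-a)/np.linalg.norm(b-a); n=np.array([d[1],-d[0]])
        if n@((a+b)/2-ctr)<0: n=-n
        ts=np.linspace(lo,hi,60); off=np.arange(-w,w+.01,.25)
        P=(a+(b-a)*ts[:,None])[:,None,:]+off[None,:,None]*n
        v=cv2.remap(g,P[...,0].astype(np.float32),P[...,1].astype(np.float32),cv2.INTER_LINEAR)
        gr=np.gradient(v.astype(float),axis=1); gr=-gr.sum(2) if pol=="bright" else np.abs(gr).sum(2)
        k=gr.argmax(1); ok=(k>0)&(k<len(off)-1)&(gr.max(1)>.35*np.median(gr.max(1)))
        pts=P[np.arange(len(ts)),k][ok].astype(np.float32)
        vx,vy,x0,y0=cv2.fitLine(pts,cv2.DIST_HUBER,0,.01,.01).ravel()
        r=np.abs((pts-[x0,y0])@[vy,-vx]); keep=r<max(.6,2*np.median(r)); pts=pts[keep]
        vx,vy,x0,y0=cv2.fitLine(pts,cv2.DIST_HUBER,0,.01,.01).ravel()
        res.append((len(pts),round(float(np.median(np.abs((pts-[x0,y0])@[vy,-vx]))),2)))
        L.append(np.array([vy,-vx,-(vy*x0-vx*y0)]))
    out=[]
    for i in range(4):
        q=np.cross(L[i-1],L[i]); out.append(q[:2]/q[2])
    return np.array(out),res
def tri(ps,pxs):
    """least-squares intersection of rays; ps list of cams, pxs list of Nx2"""
    X=[]
    for j in range(len(pxs[0])):
        A=np.zeros((3,3));b=np.zeros(3)
        for p,px in zip(ps,pxs):
            o,d=ray(p,px[j]);d=d[0]/np.linalg.norm(d);M=np.eye(3)-np.outer(d,d);A+=M;b+=M@o
        X.append(np.linalg.solve(A,b))
    return np.array(X)
def rect(X):
    """corners TL,TR,BR,BL as seen with object +x up in image -> centre, yaw of +x, length, width"""
    c=X.mean(0); ax=(X[0]+X[1]-X[2]-X[3]); ay=(X[0]+X[3]-X[1]-X[2])
    yx=np.arctan2(ax[1],ax[0]); yy=np.arctan2(ay[1],ay[0])-np.pi/2
    yy=yx+(yy-yx+np.pi)%(2*np.pi)-np.pi
    return c,yx,yy,np.linalg.norm(ax)/2,np.linalg.norm(ay)/2
def draw(im,C,name,box=None,s=3):
    x0,y0=np.floor(C.min(0)-12).astype(int); x1,y1=np.ceil(C.max(0)+12).astype(int); x0=max(x0,0);y0=max(y0,0)
    z=cv2.resize(im[y0:y1,x0:x1],None,fx=s,fy=s,interpolation=cv2.INTER_CUBIC)
    q=((C-[x0,y0]+.5)*s-.5); cv2.polylines(z,[np.round(q).astype(np.int32)],True,(0,255,0),1)
    cv2.imwrite(f"pics/{name}.png",z); return z
E
python3 - <<'E'
from h import *
a,pa=load("d1");b,pb=load("d2")
A,ra=refine(a,[(331,132),(415,141.3),(386,313),(313.3,307.3)]);B,rb=refine(b,[(234.3,133),(317.5,141.6),(301.7,313),(229,306.8)])
print(A.round(1),ra);print(B.round(1),rb)
X=tri([pa,pb],[A,B]);print(X.round(4));print(rect(X))
z1=draw(a,A,"q1");z2=draw(b,B,"q2");h=min(len(z1),len(z2));cv2.imwrite("pics/q.png",np.hstack([z1[:h],z2[:h]])[:600])
E
```

```text
[[331.  132.5]
 [414.7 140.8]
 [385.4 313.1]
 [312.8 306.7]] [(56, 0.14), (56, 0.23), (26, 0.26), (21, 0.22)]
[[237.8 132.7]
 [317.8 140.6]
 [301.2 313.3]
 [232.5 307.2]] [(50, 0.19), (59, 0.19), (48, 0.24), (22, 0.0)]
[[ 0.619  -0.2774  0.0507]
 [ 0.6147 -0.3288  0.0632]
 [ 0.4951 -0.3171  0.0633]
 [ 0.4927 -0.2653  0.0489]]
(array([ 0.55537756, -0.29714712,  0.05652048]), np.float64(-0.0965871894256584), np.float64(-0.017015471395322557), np.float64(0.12351290377706182), np.float64(0.05334474719348885))
```

View pics/q.png

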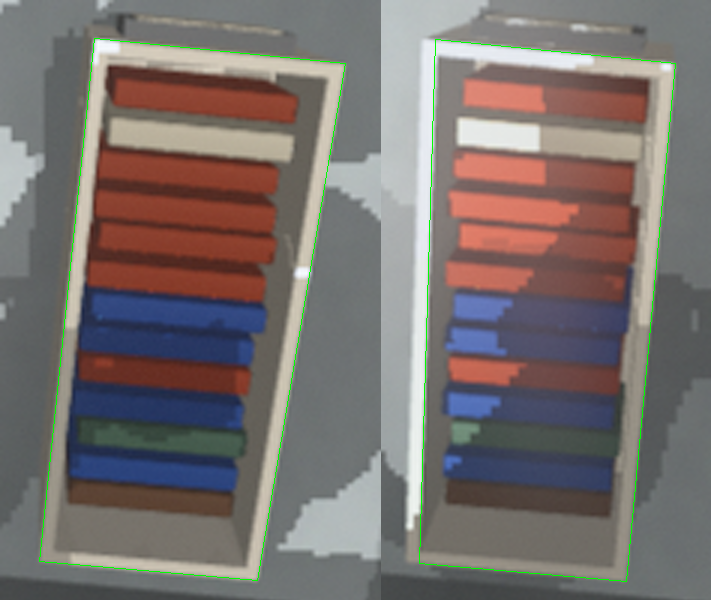

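Run:
```python
from h import *
a,pa=load("d1");b,pb=load("d2")
A,ra=refine(a,[(331,132),(415,141),(385.7,313),(312.8,307)],w=3,pol="bright");B,rb=refine(b,[(234.,132.7),(317.8,140.6),(301.4,313.2),(228.7,306.8)],w=2.5,pol="bright")
print(A.round(1),ra);print(B.round(1),rb)
X=tri([pa,pb],[A,B]);print(X.round(4));print(rect(X))
for z in (.062,.064,.066):
  for p,q in((pa,A),(pb,B)): c,*r=rect(onplane(p,q,z)); print(z,c.round(4),np.round(r,4))
z1=draw(a,A,"q1");z2=draw(b,B,"q2");h=min(len(z1),len(z2));cv2.imwrite("pics/qb.png",np.hstack([z1[:h],z2[:h]])[:600])
```

```text
[[331.1 132.4]
 [414.7 140.8]
 [385.5 313.1]
 [312.6 306.7]] [(59, 0.18), (57, 0.24), (58, 0.26), (57, 0.19)]
[[233.3 132.3]
 [317.9 140.5]
 [301.2 313.1]
 [227.6 306.8]] [(58, 0.14), (59, 0.19), (57, 0.24), (58, 0.24)]
[[ 0.6199 -0.2769  0.0635]
 [ 0.6147 -0.3289  0.0631]
 [ 0.4952 -0.3171  0.0634]
 [ 0.5006 -0.2652  0.0638]]
(array([ 0.55761692, -0.29701048,  0.06344107]), np.float64(-0.09820893093434985), np.float64(-0.1009538024765737), np.float64(0.11998162982053691), np.float64(0.052209538926887296))
0.062 [ 0.5571 -0.2972  0.062 ] [-0.0978 -0.0994  0.1207  0.0524]
0.062 [ 0.5572 -0.2968  0.062 ] [-0.0984 -0.0985  0.1207  0.0525]
0.064 [ 0.5577 -0.2969  0.064 ] [-0.0978 -0.0994  0.1198  0.052 ]
0.064 [ 0.5578 -0.2971  0.064 ] [-0.0984 -0.0985  0.1198  0.0521]
0.066 [ 0.5583 -0.2967  0.066 ] [-0.0978 -0.0994  0.1189  0.0516]
0.066 [ 0.5584 -0.2973  0.066 ] [-0.0984 -0.0985  0.1189  0.0517]
```

View pics/qb.png

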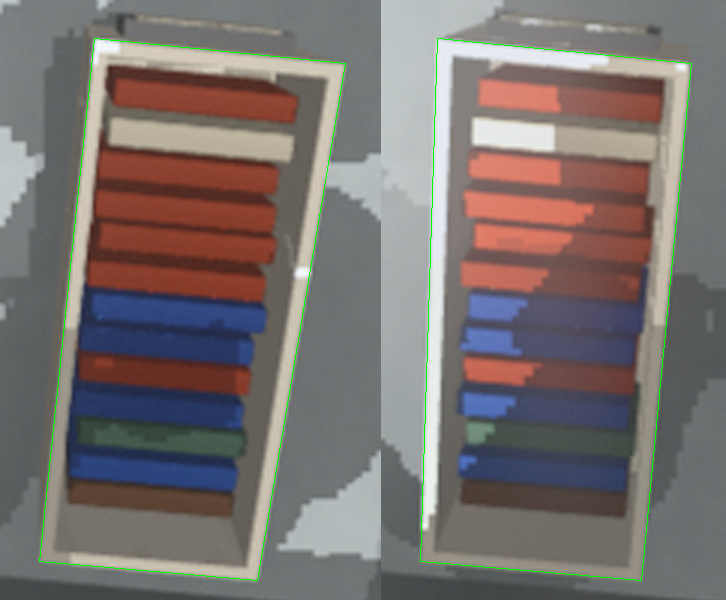

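```bash
python3 - <<'E'
from h import *
for n,c,yaw in [("s",(.449,.05),-.67),("m",(.48,.333),.25),("l",(.63,.209),-.45)]:
    ph=yaw-np.pi/2; tx=rot(ph)[:,0]
    sg=1 if n!="x" else -1
    for i,k in ((1,-.03),(2,.03)):
        P=np.r_[c,.16]+k*tx
        if i==1: env.move_to(list(P),quat(ph))
        else: env.move_straight(list(P),max_speed=.2)
        im,p,s=snap("wrist",f"{n}{i}")
    print(n,s["time"])
    a=[cv2.resize(cv2.imread(f"pics/{n}{i}.png"),(400,300)) for i in (1,2)]
    cv2.imwrite(f"pics/{n}12.png",np.hstack(a))
E
python3 -c "
import cv2,numpy as np
cv2.imwrite('pics/sm.png',np.vstack([cv2.imread('pics/s12.png'),cv2.imread('pics/m12.png')]))"
```

```text
s 4.4333
m 6.2583
l 7.525
```

View pics/sm.png

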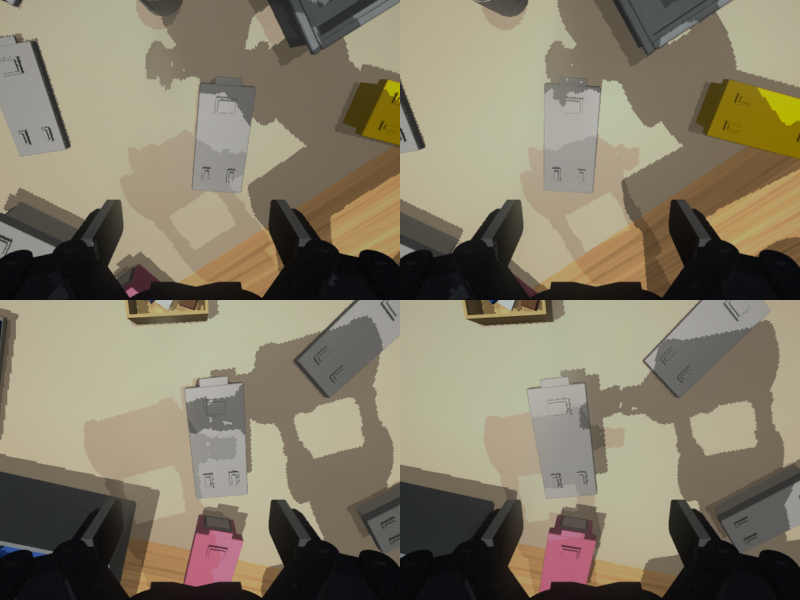

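View pics/l12.png

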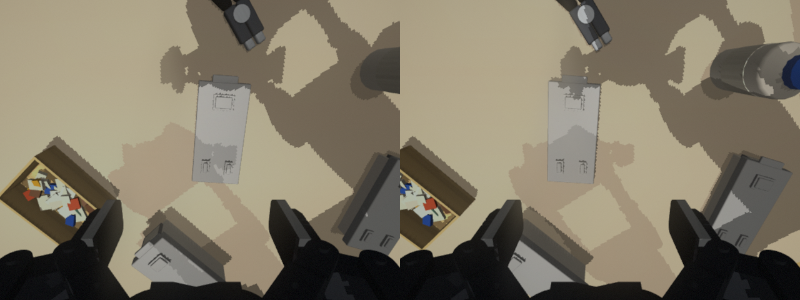

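Run:
```python
from h import *
boxes={"s1":(290,110),"s2":(215,110),"m1":(280,110),"m2":(190,110),"l1":(290,110),"l2":(215,110)}
for g in ("s","m","l"):
    o=[]
    for i in "12":
        im=load(g+i)[0];x,y=boxes[g+i]
        z=cv2.resize(im[y:y+225,x:x+150],(400,600),interpolation=cv2.INTER_CUBIC); o.append(z)
    cv2.imwrite(f"pics/{g}z.png",np.hstack(o))
```

```text
(no output)
```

View pics/sz.png

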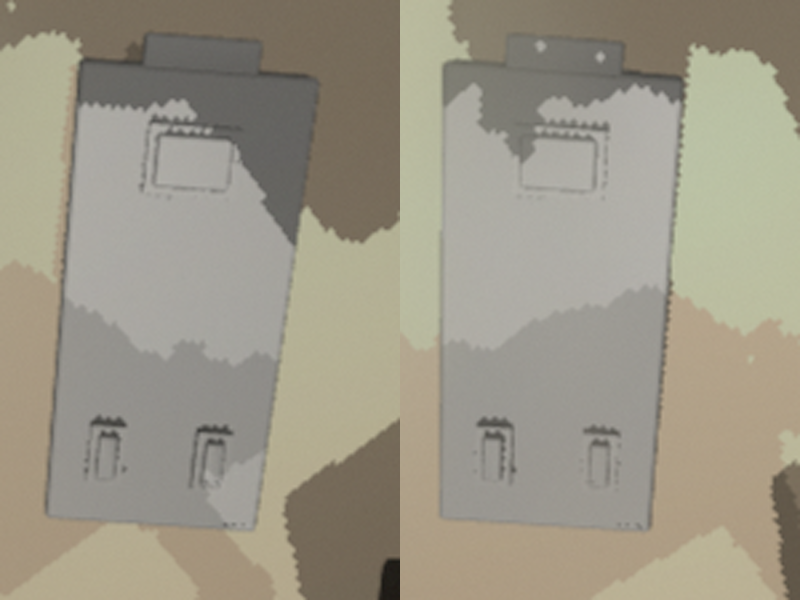

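View pics/mz.png

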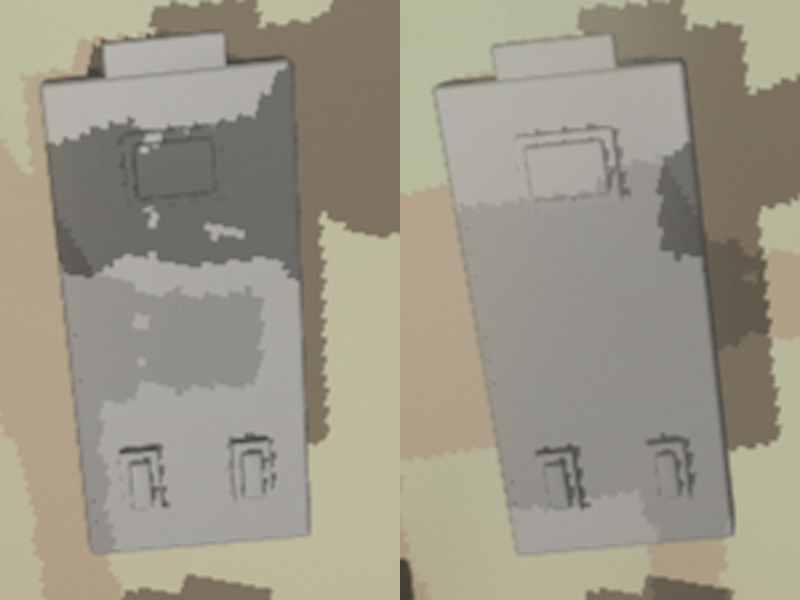

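View pics/lz.png

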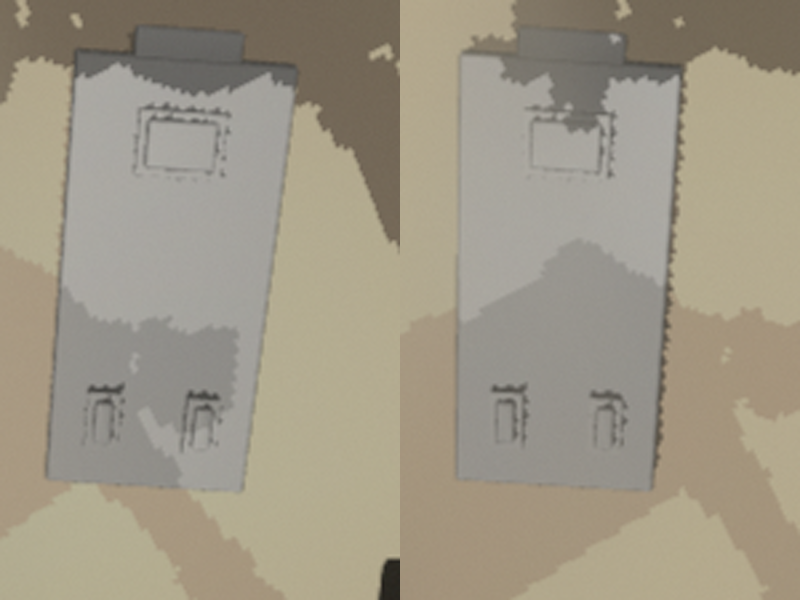

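```bash
cat > meas.py <<'E'
from h import *
boxes={"s1":(290,110),"s2":(215,110),"m1":(280,110),"m2":(190,110),"l1":(290,110),"l2":(215,110)}
Z={"s1":[(80,60),(318,79),(257,529),(47,516)],"s2":[(43,62),(283,78),(250,529),(41,517)],
"m1":[(42,84),(292,62),(310,534),(91,553)],"m2":[(35,87),(285,62),(333,535),(117,554)],
"l1":[(77,51),(297,67),(243,491),(47,479)],"l2":[(61,52),(281,67),(253,489),(57,478)]}
for g,zt in (("s",.038),("m",.052),("l",.014)):
    Q=[];P=[];o=[]
    for i in "12":
        im,p=load(g+i); C=(np.array(Z[g+i])+.5)/(8/3)-.5+boxes[g+i]
        A,r=refine(im,C,w=2.5); Q.append(A);P.append(p);o.append(draw(im,A,"tmp",s=2.6)); print(g+i,(A-C).round(1).tolist(),r)
    h=min(map(len,o));cv2.imwrite(f"pics/{g}q.png",np.hstack([x[:h] for x in o])[:600,:800])
    X=tri(P,Q);c,*r=rect(X);print(g,X[:,2].round(4),c.round(4),np.round(r,4))
    for p,q in zip(P,Q): c,*r=rect(onplane(p,q,zt)); print(zt,c.round(4),np.round(r,4))
E
python3 meas.py
```

```text
s1 [[2.1, 1.1], [1.5, 0.1], [-0.4, 1.1], [-3.3, 0.7]] [(56, 1.41), (57, 0.15), (48, 0.37), (47, 0.35)]
s2 [[-0.8, -1.5], [1.5, -1.4], [0.7, 1.0], [-1.7, 0.9]] [(26, 0.33), (57, 0.19), (52, 0.25), (54, 0.13)]
s [0.0449 0.0352 0.0353 0.0311] [0.4463 0.0521 0.0366] [-0.7568 -0.7266  0.1324  0.0628]
0.038 [0.4471 0.0518 0.038 ] [-0.7584 -0.7403  0.1289  0.0621]
0.038 [0.4476 0.0511 0.038 ] [-0.7465 -0.7373  0.1303  0.0626]
m1 [[-0.8, 0.4], [1.7, -0.6], [-1.8, 1.4], [-1.6, 1.4]] [(60, 0.81), (37, 0.3), (57, 0.23), (47, 0.19)]
m2 [[-2.4, -1.2], [-1.3, -0.0], [-0.8, 0.9], [-0.5, 1.4]] [(37, 0.24), (49, 0.43), (53, 0.18), (41, 0.08)]
m [0.0545 0.0561 0.0489 0.0472] [0.4756 0.3369 0.0517] [0.3337 0.3496 0.1319 0.0616]
0.052 [0.4764 0.3371 0.052 ] [0.3304 0.3429 0.1291 0.0616]
0.052 [0.4768 0.3371 0.052 ] [0.3425 0.3395 0.1295 0.0612]
l1 [[0.9, 0.9], [1.1, 1.8], [0.4, 0.2], [-2.4, 0.1]] [(45, 0.46), (57, 0.16), (41, 0.24), (48, 0.49)]
l2 [[0.4, 1.5], [-0.8, 1.9], [-1.2, 1.0], [1.0, 0.3]] [(39, 0.33), (41, 0.19), (51, 0.29), (43, 0.17)]
l [ 0.0142  0.0192  0.0189 -0.0029] [0.6263 0.2125 0.0124] [-0.5261 -0.434   0.1313  0.0627]
0.014 [0.6272 0.2114 0.014 ] [-0.5273 -0.5215  0.128   0.0622]
0.014 [0.6271 0.2111 0.014 ] [-0.5147 -0.5222  0.128   0.0597]
```

```bash
python3 - <<'E'
s=open('h.py').read()
s=s.replace("ts=np.linspace(lo,hi,60)","ts=np.linspace(lo,hi,60)\n        if tabtop and i==0: ts=np.r_[np.linspace(.05,.2,30),np.linspace(.8,.95,30)]\n        ")
s=s.replace("sub=None,pol=None","pol=None,tabtop=False")
s+='''
def chroma(im):
    f=cv2.GaussianBlur(im,(0,0),.6).astype(np.float32); c=(f[...,2]-f[...,0])/(f.sum(2)+15)*1000
    return np.dstack([c,c,c])
'''
open('h.py','w').write(s)
m=open('meas.py').read()
m=m.replace("refine(im,C,w=2.5)","refine(chroma(im),C,w=3.5,tabtop=True)")
open('meas.py','w').write(m)
E
python3 meas.py
python3 - <<'E'
from h import *
c=np.hstack([chroma(load(n)[0])[110:335,x:x+150,0] for n,x in (("s1",290),("m1",280),("l1",290))])
print(np.percentile(c,[1,20,50,80,99]))
cv2.imwrite("pics/ch.png",cv2.resize(np.clip(c*1.5+60,0,255).astype(np.uint8),None,fx=1.7,fy=1.7))
E
```

```text
Traceback (most recent call last):
  File "meas.py", line 1, in <module>
    from h import *
  File "h.py", line 30
    ; off=np.arange(-w,w+.01,.25)
    ^
SyntaxError: invalid syntax
Traceback (most recent call last):
  File "h.py", line 30
    ; off=np.arange(-w,w+.01,.25)
    ^
SyntaxError: invalid syntax
```

View pics/lq.png

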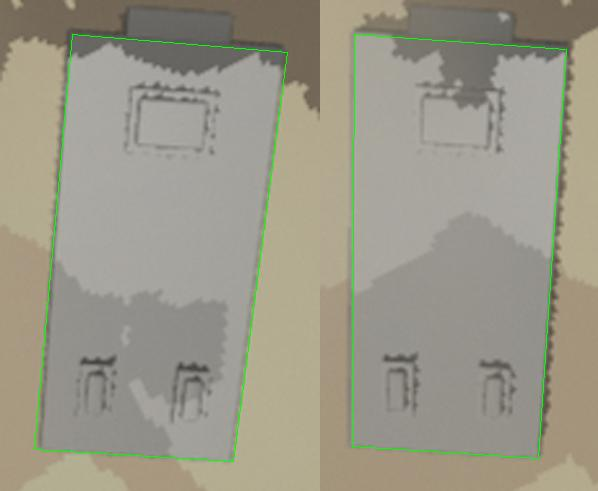

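```bash
sed -i 's/^        ; off=/        off=/' h.py
python3 meas.py
python3 - <<'E'
from h import *
c=np.hstack([chroma(load(n)[0])[110:335,x:x+150,0] for n,x in (("s1",290),("m1",280),("l1",290))])
print(np.percentile(c,[1,20,50,80,99]))
cv2.imwrite("pics/ch.png",cv2.resize(np.clip(c*1.5+60,0,255).astype(np.uint8),None,fx=1.7,fy=1.7))
q=[cv2.resize(cv2.imread(f"pics/{g}q.png"),None,fx=.6,fy=.6) for g in "sml"];h=min(map(len,q))
cv2.imwrite("pics/qq.png",cv2.resize(np.hstack([x[:h] for x in q]),(800,int(800*h/sum(x.shape[1] for x in q)))))
E
```

```text
s1 [[-0.3, -0.8], [0.7, -0.8], [-1.2, 0.8], [-1.1, 0.1]] [(56, 0.23), (58, 0.17), (58, 0.19), (57, 0.15)]
s2 [[-0.0, -1.3], [0.2, -0.7], [-0.2, 1.0], [-0.7, 0.3]] [(45, 0.07), (56, 0.21), (58, 0.18), (56, 0.17)]
s [0.0348 0.0366 0.0353 0.0349] [0.4471 0.052  0.0354] [-0.7446 -0.7443  0.1308  0.0619]
0.038 [0.4478 0.0517 0.038 ] [-0.7459 -0.7478  0.1293  0.0615]
0.038 [0.4476 0.0511 0.038 ] [-0.7447 -0.7455  0.1296  0.0612]
m1 [[-1.1, -1.0], [-0.1, -2.4], [0.0, 0.5], [-0.4, 0.5]] [(56, 0.21), (59, 0.23), (58, 0.23), (59, 0.18)]
m2 [[-1.3, -0.8], [-0.4, -1.8], [0.8, 0.4], [0.1, 0.5]] [(50, 0.23), (59, 0.18), (60, 0.21), (57, 0.09)]
m [0.051  0.0483 0.0498 0.0491] [0.4766 0.3366 0.0496] [0.3427 0.3483 0.1307 0.0619]
0.052 [0.4773 0.3371 0.052 ] [0.344  0.3448 0.1295 0.0613]
0.052 [0.4774 0.3365 0.052 ] [0.3444 0.3479 0.1294 0.0615]
l1 [[-0.7, -0.8], [0.5, -0.9], [-0.5, 0.2], [-0.8, 0.3]] [(57, 0.15), (59, 0.21), (57, 0.23), (60, 0.24)]
l2 [[-0.7, -0.2], [0.4, -0.7], [-0.3, 0.9], [-0.8, 0.4]] [(59, 0.18), (58, 0.18), (59, 0.19), (57, 0.25)]
l [0.0119 0.0115 0.0112 0.0126] [0.6274 0.2113 0.0118] [-0.5169 -0.52    0.1304  0.062 ]
0.014 [0.628  0.2113 0.014 ] [-0.5171 -0.5155  0.1295  0.0614]
0.014 [0.6278 0.2109 0.014 ] [-0.5173 -0.5135  0.1296  0.0616]
[11.71875    15.09433937 58.59744263 81.32530212 90.90909576]
```

View pics/ch.png

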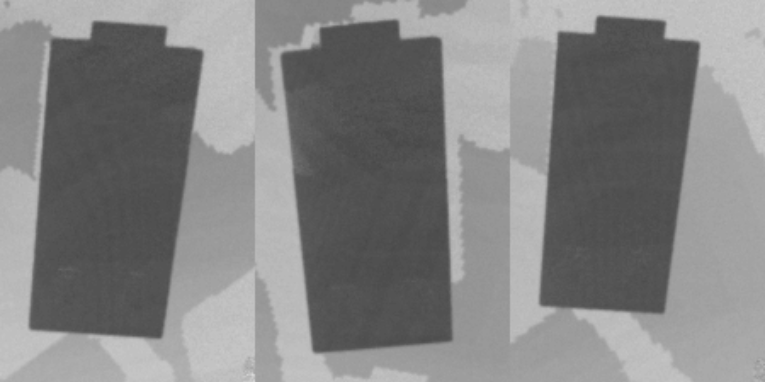

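View pics/lq.png

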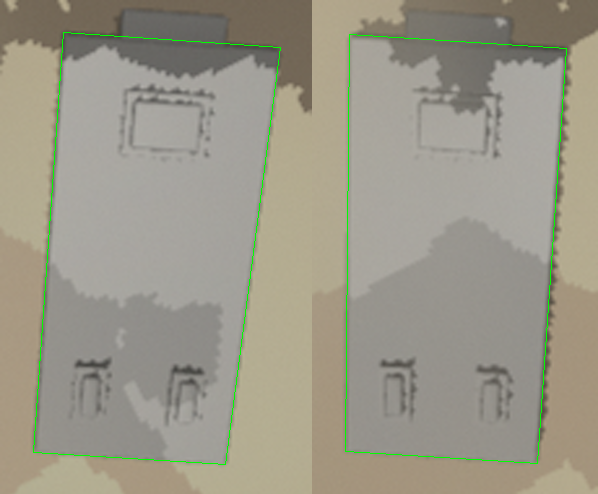

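Run:
```python
from h import *
yaw=-.5185;ph=yaw-np.pi/2;q=quat(ph);c=np.array([.6274,.2113])
env.gripper_to(.074)
env.move_to([*c,.08],q)
env.move_straight([*c,.025],max_speed=.15)
f0=env.state()["contact_force"]
r=env.move_straight([*c,-.008],max_speed=.03,f_stop=4)
s=env.state();print(r,s["position"],s["contact_force"]-f0,s["gripper_width"],s["time"])
snap("wrist","lg0")
```

```text
False [ 0.62758634  0.21130928 -0.00773859] [ 0.62174625 -0.11220816  0.60987796] 0.07403499050515283 10.05
```

View pics/lg0.png

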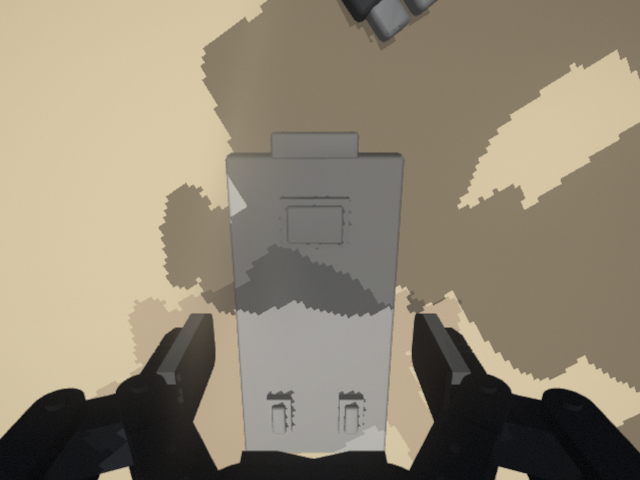

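Run:
```python
from h import *
yaw=-.5185;ph=yaw-np.pi/2;q=quat(ph);c=np.array([.6274,.2113])
env.gripper_to(.067)
f0=env.state()["contact_force"]
r=env.move_straight([*c,-.016],max_speed=.02,f_stop=4)
s=env.state();print(r,s["position"],s["contact_force"]-f0,s["gripper_width"],s["time"])
```

```text
False [ 0.62735584  0.2112995  -0.01616909] [0.01810932 1.06238248 0.43969971] 0.06664468579247647 10.8917
```

Run:
```python
from h import *
snap("wrist","lg1"); snap("scene","sc1")
a=cv2.imread("pics/sc1.png")
cv2.imwrite("pics/sc1z.png",cv2.resize(a[170:310,300:500],None,fx=4,fy=4,interpolation=cv2.INTER_CUBIC))
```

```text
(no output)
```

View pics/lg1.png

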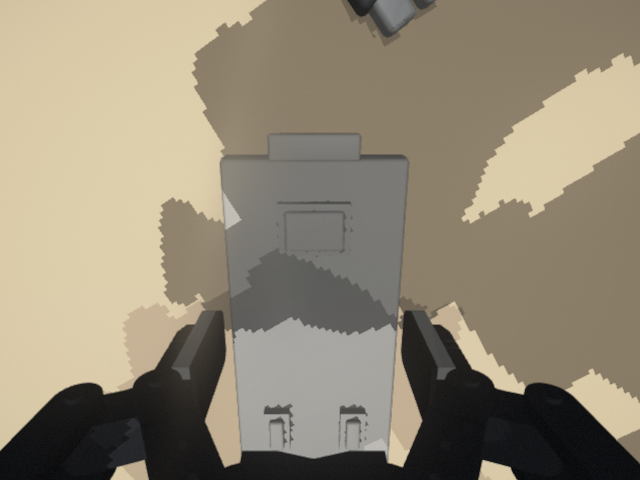

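View pics/sc1z.png

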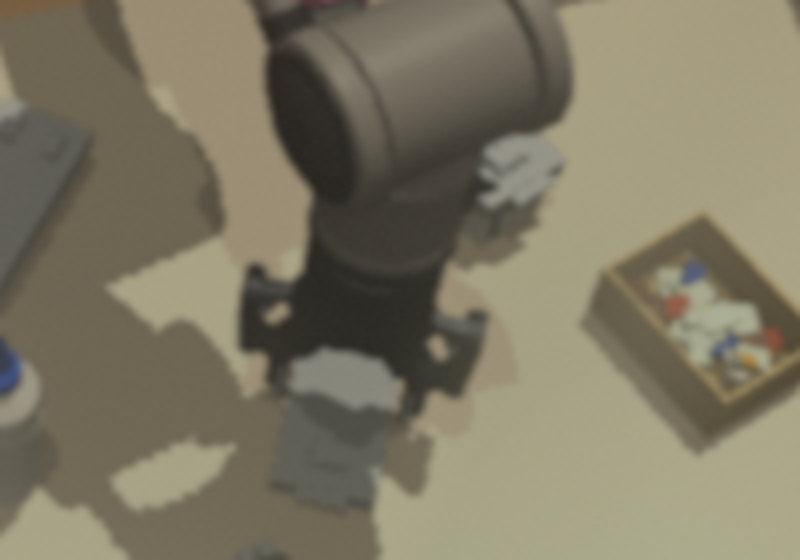

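Run:
```python
from h import *
c=np.array([.6274,.2113])
f0=env.state()["contact_force"]
r=env.move_straight([*c,-.032],max_speed=.02,f_stop=4)
s=env.state();print(r,s["position"],s["contact_force"]-f0,s["gripper_width"],s["time"])
snap("wrist","lg2")
```

```text
True [ 0.62724524  0.21126845 -0.02829324] [-0.99705629 -0.73210219  5.01427422] 0.06683072692847677 11.6083
```

View pics/lg2.png

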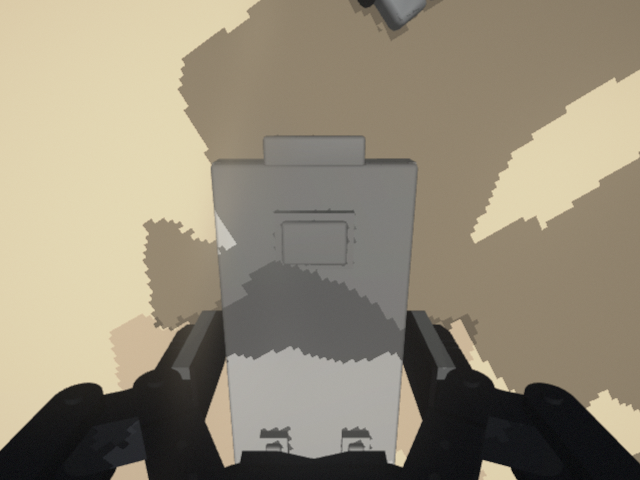

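Run:
```python
from h import *
c=np.array([.6274,.2113])
env.move_straight([*c,-.0248],max_speed=.05)
env.gripper_to(.05)
s=env.state();print(s["position"],s["contact_force"],s["gripper_width"],s["time"])
env.move_straight([*c,.05],max_speed=.1)
env.move_straight([*c,.12],max_speed=.25)
im,p,s=snap("wrist","lg3");print(s["position"],s["contact_force"],s["gripper_width"],s["time"])
```

```text
[ 0.62769267  0.21138855 -0.02442695] [-0.14828218  0.90563087  4.75180146] 0.0604570988814817 12.125
[0.62743736 0.21131522 0.12017817] [ 0.45942319  0.33868315 -1.30220905] 0.0598343443687112 13.4583
```

View pics/lg3.png

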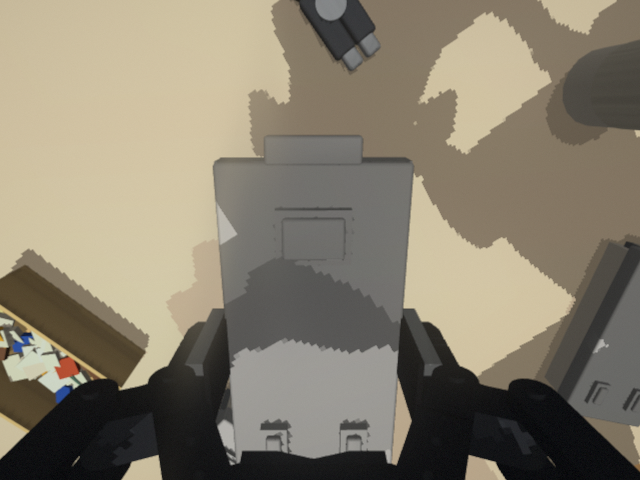

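```bash
cat > inhand.py <<'E'
from h import *
def inhand(name,quad,ztop,L=.13,W=.062,w=3.5):
    """held lid/box: pose of its top face in the tool frame from wrist picture; ztop = world height of top face"""
    im,p=load(name); A,r=refine(chroma(im),quad,w=w,tabtop=True)
    X=onplane(p,A[:2],ztop); R=Ro.from_quat(p["rot"]).as_matrix()
    T=(X-p["pos"])@R
    # side edges: another point down each edge
    B=onplane(p,A[2:],ztop); Bt=(B-p["pos"])@R
    print(name,"corners tool TL,TR",T.round(4).tolist(),"low pts",Bt.round(4).tolist(),r)
    print("width",np.linalg.norm(T[0]-T[1]).round(4),"mid x",T[:,0].mean().round(4),"end z-L/2",(T[:,2].mean()-L/2).round(4),"yaw end",np.arctan2(T[0,2]-T[1,2],T[1,0]-T[0,0]).round(4),
      "yaw sides",[np.arctan2(T[i,0]-Bt[1-i,0],T[i,2]-Bt[1-i,2]).round(4) for i in (0,1)])
    return A
E
python3 - <<'E'
from inhand import *
A=inhand("lg3",[(215,158),(412,158),(405,300),(223,300)],.1588)
im=load("lg3")[0]; cv2.imwrite("pics/lg3q.png",draw(im,A,"tmp",s=3))
E
```

```text
lg3 corners tool TL,TR [[-0.0308, -0.0387, 0.0665], [0.0299, -0.0387, 0.0663]] low pts [[0.0298, -0.0386, 0.0184], [-0.0309, -0.0387, 0.0185]] [(56, 0.19), (58, 0.18), (46, 1.3), (56, 0.14)]
width 0.0607 mid x -0.0005 end z-L/2 0.0014 yaw end 0.0027 yaw sides [np.float64(0.0007), np.float64(0.0016)]
```

View pics/lg3q.png

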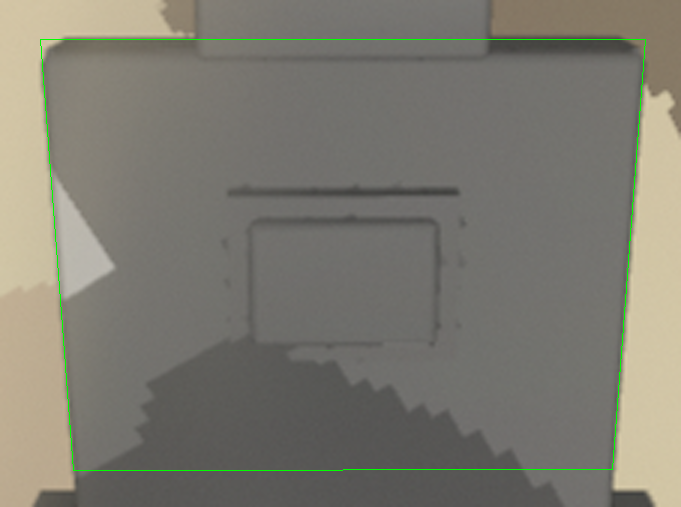

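Run:
```python
from h import *
yaw=-.0985;ph=yaw-np.pi/2;q=quat(ph);R=rot(ph)
c=np.array([.5577,-.2970,0])-R@np.array([-.0005,0,-.0005]);print(c)
env.move_straight([.6274,.2113,.21],max_speed=.3)
env.move_to([c[0],c[1],.16],q);print(env.state()["time"])
env.move_straight([c[0],c[1],.055],max_speed=.15)
env.hold(.15)
s=env.state();f0=s["contact_force"];print(s["position"],f0,s["time"])
for z in (.041,.0275):
    r=env.move_straight([c[0],c[1],z],max_speed=.03,f_stop=8)
    s=env.state();print(r,s["position"],s["contact_force"]-f0,s["torque"],s["time"])
    if r: break
```

```text
[ 0.55814841 -0.29754675  0.        ]
15.825
[ 0.55882831 -0.29795431  0.05632292] [-0.20530068  0.39218999 -0.24337739] 16.825
False [ 0.55812616 -0.29754834  0.04084975] [ 0.08516278  0.27788291 -0.46337436] [-0.01677706  0.00414133 -0.0036961 ] 17.4417
True [ 0.55817912 -0.29759413  0.02958395] [-0.88611725  0.04507811  5.43891356] [-0.04940321  0.18031926 -0.03806377] 17.8583
```

Run:
```python
from h import *
s=env.state();P=s["position"];ph=-.0985-np.pi/2;q=quat(ph);tx=rot(ph)[:,0]
env.gripper_to(.08)
env.move_straight([P[0],P[1],.10],max_speed=.2)
for i,k in ((1,.03),(2,-.03)):
    env.move_straight([*(np.array([P[0],P[1],.16])+k*tx)],max_speed=.25,orientation=q)
    env.hold(.1)
    im,p,s=snap("wrist",f"t{i}")
print(s["time"])
a=[cv2.resize(cv2.imread(f"pics/t{i}.png"),(400,300)) for i in (1,2)]
cv2.imwrite("pics/t12.png",np.hstack(a))
```

```text
19.7583
```

View pics/t1.png

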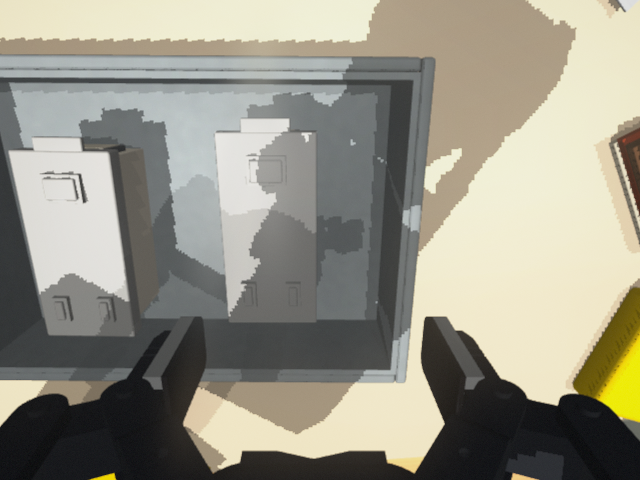

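View pics/t2.png

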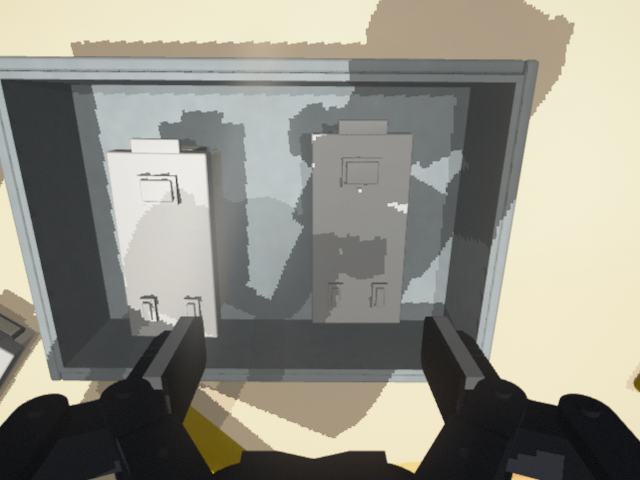

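```bash
cat > mt.py <<'E'
from h import *
def mt(names,quads,zt,out,w=3,**k):
    Q=[];P=[];o=[]
    for n,C in zip(names,quads):
        im,p=load(n); A,r=refine(chroma(im),C,w=w,tabtop=True,**k); print(n,(A-np.array(C)).round(1).tolist(),r)
        Q.append(A);P.append(p);o.append(draw(im,A,"tmp",s=2.6))
    h=min(map(len,o));cv2.imwrite(f"pics/{out}.png",np.hstack([x[:h] for x in o])[:600,:800])
    X=tri(P,Q);c,*r=rect(X);print(X[:,2].round(4),c.round(4),np.round(r,4))
    for p,q in zip(P,Q): c2,*r2=rect(onplane(p,q,zt)); print(zt,c2.round(4),np.round(r2,4))
    return c,r
if __name__=="__main__":
    mt(["t1","t2"],[[(216,131),(317,131),(316,322),(229,322)],[(313,133),(412,134),(399,323),(313,323)]],.068,"tq")
E
python3 mt.py
```

```text
t1 [[-2.4, -0.5], [-0.6, -0.5], [0.6, 0.5], [-1.1, 0.5]] [(54, 0.25), (52, 0.14), (60, 0.23), (57, 0.2)]
t2 [[-1.5, -1.4], [1.2, -1.3], [0.1, -0.6], [-1.5, -0.4]] [(49, 0.13), (58, 0.22), (51, 0.21), (54, 0.24)]
[0.0671 0.0664 0.065  0.0667] [ 0.5583 -0.2973  0.0663] [-0.0986 -0.1094  0.1309  0.0621]
0.068 [ 0.5588 -0.2975  0.068 ] [-0.0983 -0.0993  0.1299  0.0618]
0.068 [ 0.559  -0.2971  0.068 ] [-0.0999 -0.1035  0.1297  0.0615]
```

View pics/tq.png

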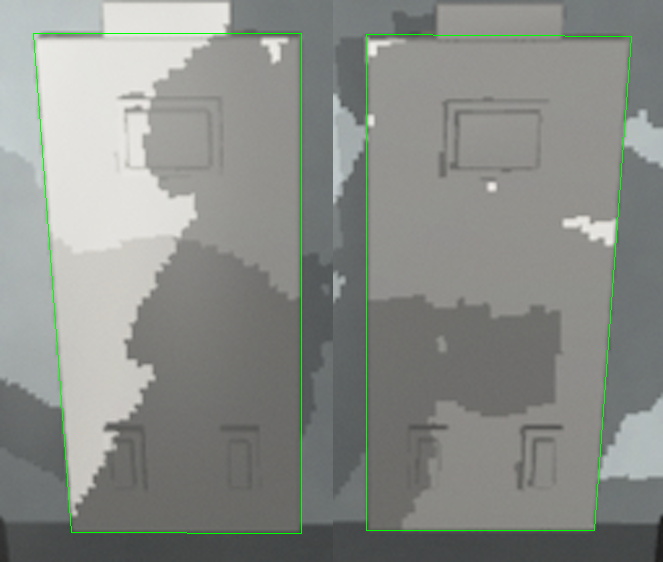

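Run:
```python
from h import *
yaw=.3455;ph=yaw-np.pi/2;q=quat(ph);c=np.array([.4766,.3366])
P=env.state()["position"]
env.move_straight([P[0],P[1],.2],max_speed=.3)
env.move_to([*c,.13],q)
env.gripper_to(.074)
env.move_straight([*c,.0065],max_speed=.15)
s=env.state();print(s["position"],s["contact_force"],s["time"])
env.gripper_to(.05)
s=env.state();print(s["position"],s["contact_force"],s["gripper_width"],s["time"])
env.move_straight([*c,.03],max_speed=.08)
env.move_straight([*c,.12],max_speed=.25);env.hold(.1)
im,p,s=snap("wrist","mg");print(s["position"],s["contact_force"],s["gripper_width"],s["time"])
```

```text
[0.47722471 0.33694626 0.00733603] [0.2383886  0.63635452 0.25031432] 23.5
[0.47753333 0.33702219 0.00807743] [0.29941746 0.0398448  6.82153692] 0.06057487320082112 23.7667
[0.47518169 0.33580174 0.11752849] [ 0.39777897 -0.15800755 -3.00820636] 0.060544683282240004 24.8167
```

View pics/mg.png

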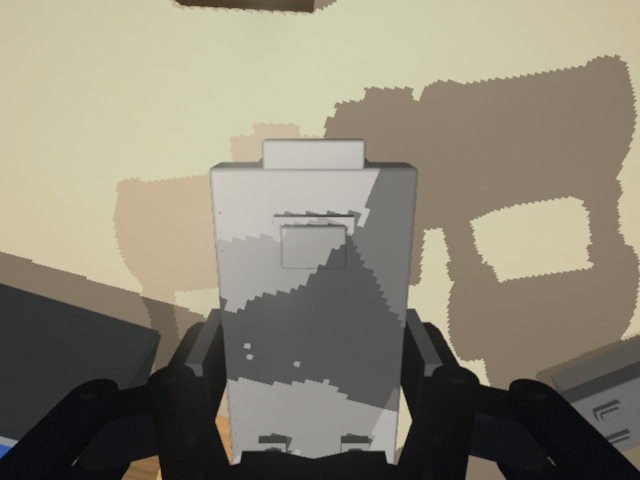

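Run:
```python
from inhand import *
for _ in range(3):
    env.hold(.1); s=env.state(); print(s["time"],s["position"],s["contact_force"],s["torque"].round(2))
A=inhand("mg",[(211,164),(416,164),(408,300),(221,300)],.1175-.0075+.052)
cv2.imwrite("pics/mgq.png",draw(load("mg")[0],A,"tmp",s=3))
```

```text
24.9667 [0.47569993 0.33608245 0.11806629] [-0.13758563  0.21099597 -3.88234481] [ 0.01 -0.03 -0.02]
25.0667 [0.47612723 0.33634086 0.11879148] [-0.15493007 -0.76721317 -3.41889504] [ 0.04 -0.02 -0.02]
25.1667 [0.47640105 0.33650744 0.11937694] [-0.90788125  0.29335069 -2.50156924] [ 0.02 -0.02 -0.02]
mg corners tool TL,TR [[-0.0302, -0.0448, 0.0662], [0.0301, -0.0448, 0.0658]] low pts [[0.0301, -0.0446, 0.0228], [-0.0303, -0.0446, 0.0215]] [(47, 0.07), (58, 0.27), (45, 1.22), (58, 0.2)]
width 0.0603 mid x -0.0001 end z-L/2 0.001 yaw end 0.0077 yaw sides [np.float64(0.0013), np.float64(-0.0016)]
```

View pics/mgq.png

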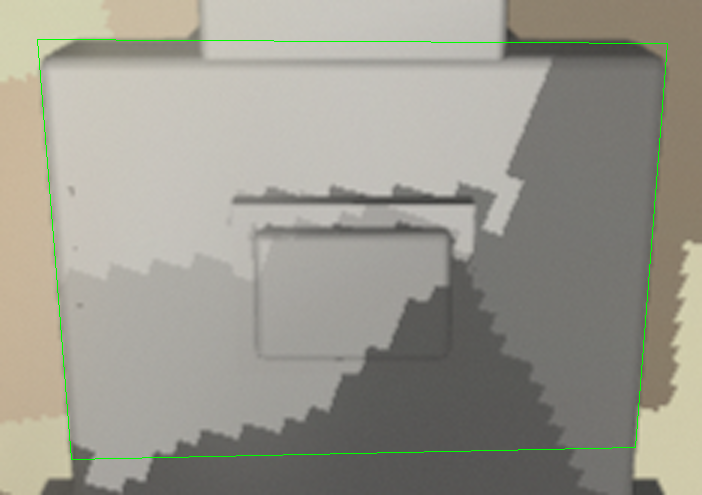

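```bash
cat > place.py <<'E'
from h import *
def place(x,y,yaw,zhi,zpre,zend,fs=10,v=.03):
    q=quat(yaw-np.pi/2)
    P=env.state()["position"]
    env.move_straight([P[0],P[1],.225],max_speed=.3)
    env.move_to([x,y,zhi],q);print(env.state()["time"])
    env.move_straight([x,y,zpre],max_speed=.15)
    env.hold(.5)
    s=env.state();f0=s["contact_force"];print(s["position"],f0,s["torque"].round(3),s["time"])
    r=env.move_straight([x,y,zend],max_speed=v,f_stop=fs)
    s=env.state();print(r,s["position"],s["contact_force"]-f0,s["torque"].round(3),s["time"])
E
python3 - <<'E'
from place import *
place(.5593,-.2978,-.0995,.2,.093,.072)
snap("wrist","mp")
E
```

```text
27.95
[ 0.55928747 -0.29783676  0.09313072] [-0.32429032 -0.55470913 -2.25353603] [ 0.046 -0.036  0.024] 29.3167
True [ 0.55903734 -0.29766887  0.07609138] [-0.60809839  0.91507167  6.8718959 ] [ 0.043  0.061 -0.046] 29.8833
```

View pics/mp.png

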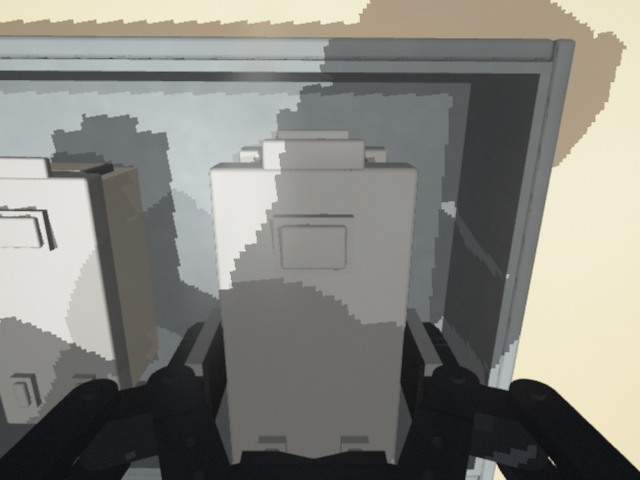

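Run:
```python
from h import *
s=env.state();P=s["position"];ph=-.0995-np.pi/2;q=quat(ph);tx=rot(ph)[:,0]
env.gripper_to(.08)
env.move_straight([P[0],P[1],.14],max_speed=.2)
for i,k in ((1,.03),(2,-.03)):
    env.move_straight([*(np.array([.558,-.2974,.215])+k*tx)],max_speed=.25,orientation=q)
    env.hold(.15)
    im,p,s=snap("wrist",f"u{i}")
print(s["time"])
```

```text
31.9583
```

View pics/u1.png

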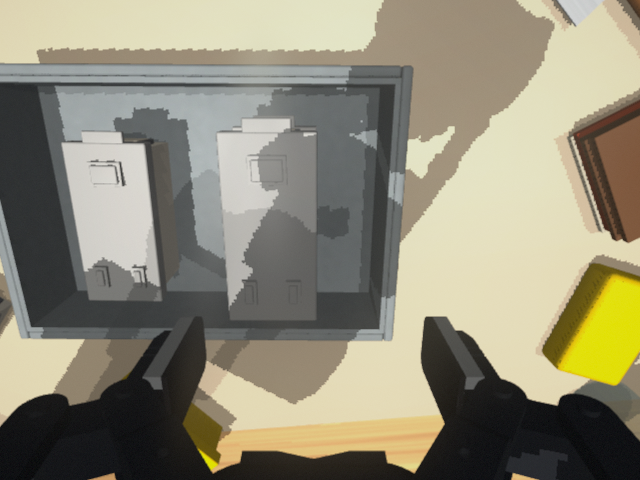

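View pics/u2.png

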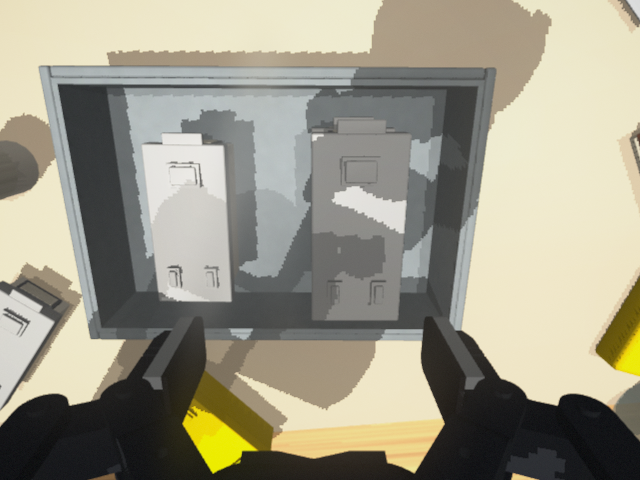

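Run:
```python
from mt import *
mt(["u1","u2"],[[(218,131),(316,131),(316,320),(229,320)],[(312.5,132),(408,132),(398.5,321),(312.5,320)]],.120,"uq",w=3)
```

```text
u1 [[-2.5, -0.5], [0.2, -0.3], [0.6, 0.2], [-0.3, 0.5]] [(33, 0.24), (60, 0.19), (51, 0.14), (55, 0.18)]
u2 [[-2.0, 2.2], [3.4, -1.1], [-0.7, -0.6], [-1.1, 0.5]] [(37, 0.23), (48, 0.24), (57, 0.1), (57, 0.42)]
[0.1168 0.1193 0.1171 0.1203] [ 0.5582 -0.2972  0.1184] [-0.0969 -0.1048  0.1301  0.0619]
0.12 [ 0.5587 -0.2974  0.12  ] [-0.1002 -0.0988  0.1297  0.0615]
0.12 [ 0.5586 -0.297   0.12  ] [-0.0988 -0.0845  0.1294  0.0615]
```

View pics/uq.png

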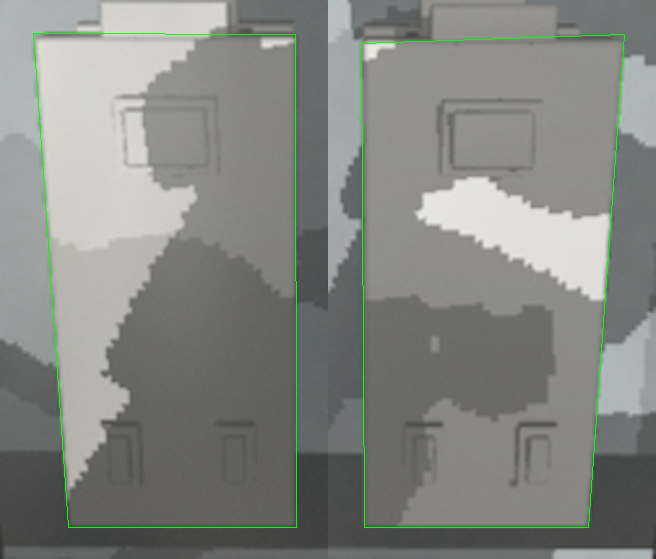

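Run:
```python
from h import *
yaw=-.7445;ph=yaw-np.pi/2;q=quat(ph);c=np.array([.4471,.0520])
env.move_to([*c,.12],q)
env.gripper_to(.074)
env.move_straight([*c,-.0075],max_speed=.15);env.hold(.2)
s=env.state();print(s["position"],s["contact_force"],s["time"])
env.gripper_to(.05)
s=env.state();print(s["position"],s["contact_force"],s["gripper_width"],s["time"])
env.move_straight([*c,.02],max_speed=.08)
env.move_straight([*c,.12],max_speed=.25);env.hold(.3)
im,p,s=snap("wrist","sg");print(s["position"],s["contact_force"],s["gripper_width"],s["time"])
```

```text
[ 0.44764652  0.05198068 -0.00677982] [-0.32686341 -0.31552915  0.04195266] 34.7667
[ 0.44734902  0.0519631  -0.00662645] [-1.48825039  0.80509061  8.55475838] 0.0608322292652875 35.05
[0.44635775 0.05202031 0.11873952] [ 0.7459303  -0.37774275 -2.49704404] 0.060679727251046214 36.3917
```

View pics/sg.png

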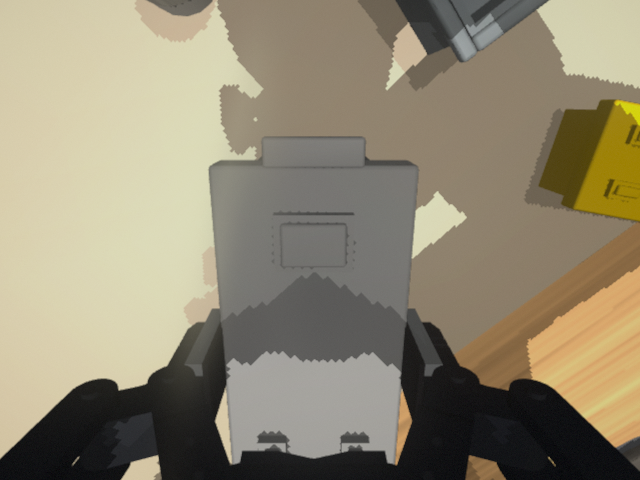

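Run:
```python
from inhand import *
A=inhand("sg",[(210,162),(417,162),(408,300),(221,300)],.1187+.0067+.038)
cv2.imwrite("pics/sgq.png",draw(load("sg")[0],A,"tmp",s=3))
```

```text
sg corners tool TL,TR [[-0.0307, -0.0449, 0.0663], [0.0299, -0.0447, 0.0661]] low pts [[0.0298, -0.0447, 0.0221], [-0.0308, -0.0448, 0.0215]] [(34, 0.03), (57, 0.23), (52, 1.95), (58, 0.24)]
width 0.0606 mid x -0.0004 end z-L/2 0.0012 yaw end 0.0034 yaw sides [np.float64(0.0031), np.float64(0.0018)]
```

View pics/sgq.png

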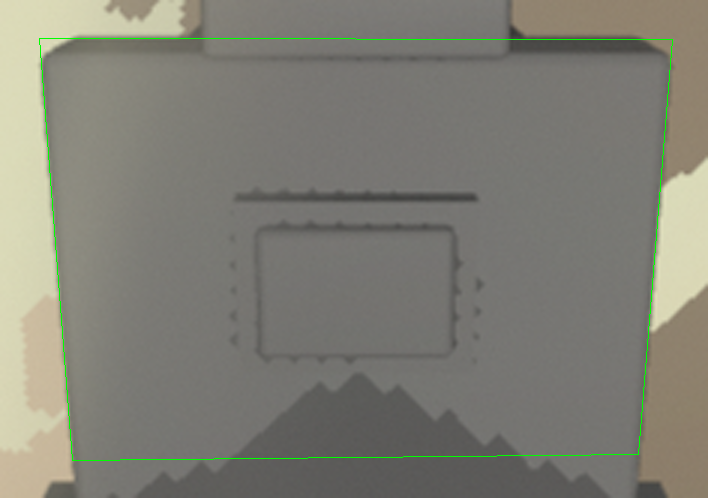

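Run:
```python
from place import *
place(.5588,-.2978,-.0995,.21,.130,.109)
snap("wrist","sp")
```

```text
38.3167
[ 0.55883926 -0.29788758  0.13020155] [-0.29574419 -0.59459532 -3.50644697] [0.031 0.033 0.032] 39.5
True [ 0.55865653 -0.29769363  0.11349353] [-0.61792237  1.19271385  7.8343324 ] [0.099 0.108 0.052] 40.0583
```

View pics/sp.png

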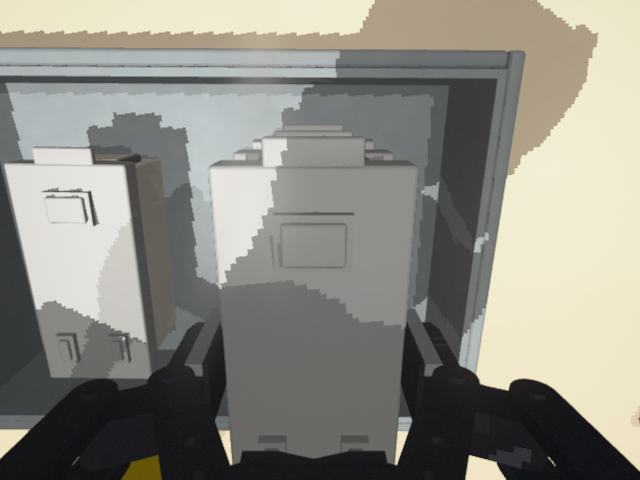

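Run:
```python
from h import *
s=env.state();P=s["position"];ph=-.0995-np.pi/2;q=quat(ph);tx=rot(ph)[:,0]
env.gripper_to(.08)
env.move_straight([P[0],P[1],.18],max_speed=.2)
for i,k in ((1,.03),(2,-.03)):
    env.move_straight([*(np.array([.558,-.2974,.255])+k*tx)],max_speed=.25,orientation=q)
    env.hold(.15)
    im,p,s=snap("wrist",f"v{i}")
env.move_to([.35,.1,.3],quat(-1.2))
snap("top","topf");snap("scene","scf")
print(env.state()["time"])
t=cv2.imread("pics/topf.png");s=cv2.imread("pics/scf.png")
cv2.imwrite("pics/fz.png",np.hstack([cv2.resize(t[160:285,375:530],(400,323),interpolation=cv2.INTER_CUBIC),cv2.resize(s[220:350,110:270],(400,323),interpolation=cv2.INTER_CUBIC)]))
```

```text
43.8667
```

View pics/v1.png

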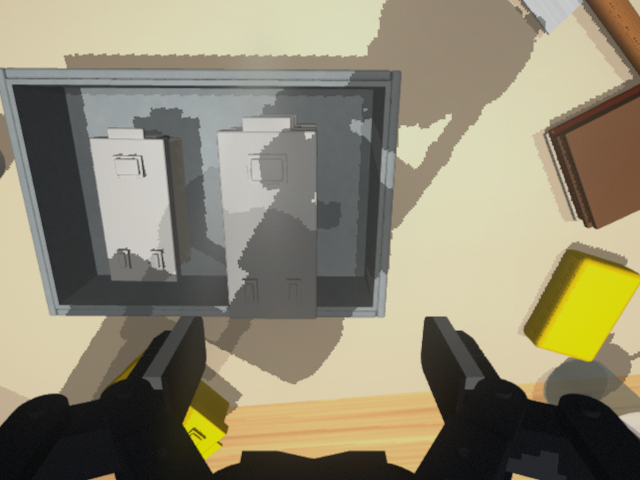

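View pics/v2.png

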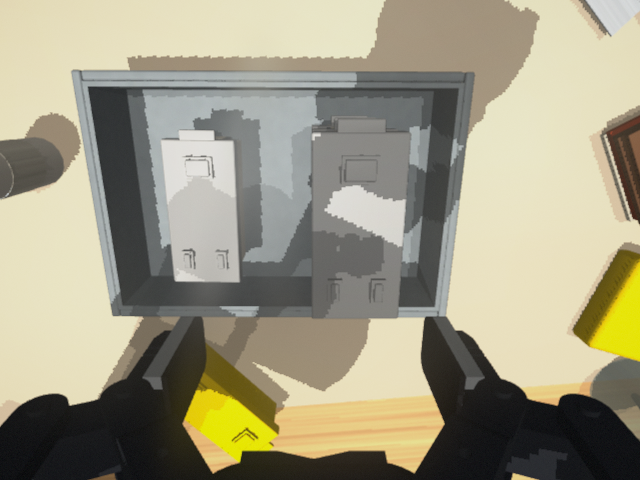

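View pics/fz.png

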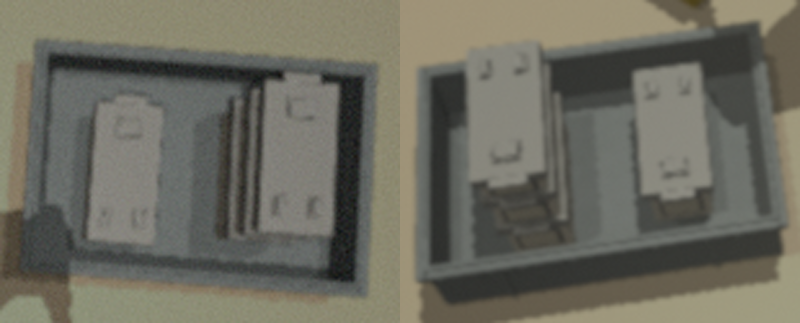

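View pics/scf.png

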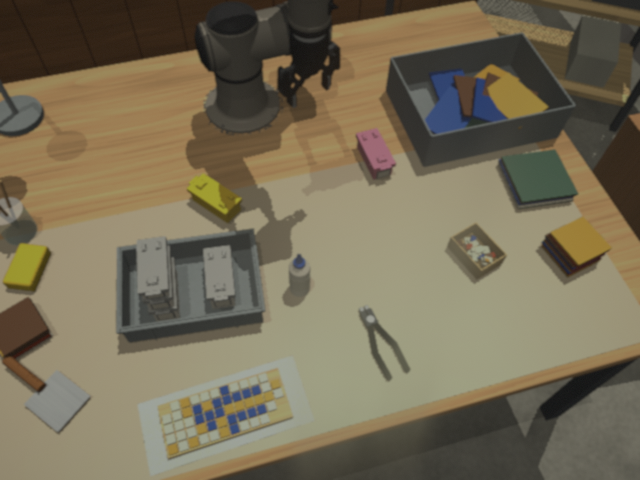

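Run:
```python
from mt import *
mt(["v1","v2"],[[(217.5,131),(316,131),(316.5,317.5),(228,317)],[(312,131),(408,131),(398.5,318),(312.5,317.5)]],.158,"vq",w=3)
s=env.state();print(s["time"],s["contact_force"])
```

```text
v1 [[-1.2, -2.6], [0.4, 0.1], [-0.0, 1.4], [1.0, 0.1]] [(48, 0.2), (60, 0.12), (57, 0.16), (53, 0.23)]
v2 [[-0.3, -3.1], [3.0, 0.0], [-1.1, -0.6], [-1.3, 0.1]] [(15, 0.16), (52, 0.21), (46, 0.11), (48, 0.18)]
[0.1569 0.1574 0.1558 0.1576] [ 0.5593 -0.2975  0.1569] [-0.1014 -0.1278  0.1302  0.0617]
0.158 [ 0.5594 -0.2976  0.158 ] [-0.1019 -0.1247  0.1292  0.0615]
0.158 [ 0.56   -0.2974  0.158 ] [-0.103  -0.1154  0.1298  0.0614]
43.8667 [ 0.03644844 -0.25545904 -0.08612857]
```

View pics/vq.png

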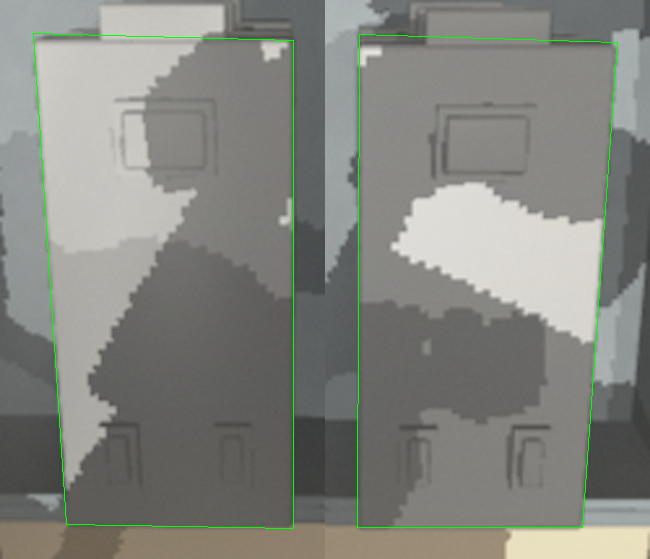

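Run:
```python
from bench import env
env.hold(.3); env.close_job(); print(env.state()["time"])
```

```text
the job is handed in; nothing more can be done
the job is handed in; nothing more can be done
```

I put the lid on the deep box, stacked the medium box on it and the shallow box on top, then backed the arm off and handed the job in at about 44 s. No verdict was reported.

**Seating:** each piece stopped on contact at the height expected for a locked fit. The undersides were at about 54, 68 and 120 mm, each within about 0.5 mm of expected; a box not engaged would have stood up to 6 mm higher.

**Alignment:** all three pieces are within about 1–2 mm of each other and of the deep box horizontally, with yaw about -0.10 rad. All the label ends face +x, as the deep box's label does. The final scene and top pictures show the stack upright and the other items visibly where they were.

**Where the checks disagreed:**
- **Heights:** the wrist camera read heights 0.6 to 2.4 mm low throughout (the final top face at 156.9 mm against 158 mm expected). I relied on the contact heights instead.
- **Last outline fit:** at the shallow box's label-end edge it was skewed by the tabs below showing behind it. That fit gave a centre about 1 mm too far in +x and a yaw of -0.13 rad from one pair of edges; the long sides gave -0.10 rad.
- **Fingertips:** they turned out to be about 28 mm behind the stated tool point at a 67 mm opening. I found this by touching the table and grasped accordingly.

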